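# Fit the three-window drive plate on the polishing head

## Task

Fit the green drive plate, the one with three windows, onto the blue polishing head: turn it so that all three brass pins come up through its three windows, lower it until it lies flat and fully home on the steel face, and let go. Leave the red four-window plate where it lies.

Things in the scene. Friction and masses are not known exactly. Their poses are not given: they have to be found in the camera images.
- plate3_grip (a point): Green plate flat on bench, 140 mm diameter, 14 thick, ~0.5 kg, three round through windows, 34 mm diameter, centres 42 mm from the axis, 120 deg apart. Grip: central steel square boss, 30 x 30 mm, sides along x, y, from 14 to 78 mm above the underside. Origin: boss centre, on the axis, 46 mm above the underside. z up, x to one window's centre, the others at +-120 deg about z.
- plate4_grip (a point): Red plate, a bystander flat on the bench: same size and boss as the green one, but four windows 90 deg apart, so it does not fit. Origin: boss centre, 46 mm above the underside. z up, x to one window's centre.
- head_face (a point): Fixed head: round blue foot (170 mm diameter), round steel face (144 mm diameter) 60 mm above the bench. On it three upright brass pins, 12 mm diameter, tapered tips, 22 mm tall, 42 mm from the centre, 120 deg apart. Origin: centre of the face, at its surface. z up, x to one pin, others at +-120 deg. Home: plate's underside on the face; any of the three fits is right.
There are look-alikes about, which are no part of the job. Leave any pink or purple look-alike of the part that bears plate3_grip alone. What is shaped like the part that bears head_face but pink is not meant.

How it is judged (in metres and radians):
At the end, for the whole second after the job is handed in: The green three-window plate rests flat (within 4 degrees) on the steel face with the pins through its windows: underside within 4 mm of the face, axis within 16 mm of the head's. The red plate is within 30 mm of where it lay (horizontal distance between plate3_grip and head_face below 0.016 m and z of plate3_grip in the frame of head_face between 0.042 and 0.05 m and angle between plate3_grip's own z axis and vertical below 0.07 rad and linear speed of plate3 below 0.02 m/s and distance of plate4_grip from where it was at the start of the episode below 0.03 m); the robot touches nothing.
It fails at once if the red four-window plate is moved by more than 30 mm (distance of plate4_grip from where it was at the start of the episode above 0.03 m).
It also fails if it takes over 38 s, if anything falls off the work surface, if the arm or the gripper's body presses on something with over 40 N, if the wrist force passes 120 N, or if a joint passes its speed limit or range.

## Robot

A 6-joint arm with a two-finger parallel gripper is mounted at the origin on the work surface. World frame = base frame: x ahead of the robot, y to its left, z up, the work surface at z = 0. Lengths are in m, angles in degrees, forces in N, time in s.
With the tool pointing down it reaches from about 0.4 to 0.825 m from the base axis. Payload 7 kg.
Tool frame: the origin (TCP) lies midway between the tips of the shut fingers; the grasp point (between the pads) lies 19 mm behind it; z points along the fingers, y is the line along which they close (so a half turn about z gives the same grasp; the last joint's range is limited). The gripper opens to 88 mm and grips with 3 to 60 N. Pads are 19 mm wide; open, the fingers measure 130 mm over their backs; the gripper's body (78 mm by 193 mm) begins 47 mm behind the grasp point.
Start: joints at [-50.644, 20.546, 0.682, 0, -70.136, -16.507], TCP at [0.262, -0.622, 0.202] pointing down, gripper open.
Joint ranges: [-176.03, 176.03], [-82.01, 121.73], [-58.28, 71.71], [-173.87, 95.51], [-174.79, -0.11], [-173.66, 173.66]. Speed limits (degrees/s): [136.94, 136.94, 172.46, 180, 180, 180].

## Interface

Orientations are given as [roll, pitch, yaw] about the fixed x, y, z axes, in that order (R = Rz(yaw) Ry(pitch) Rx(roll)).
In Python, from plant import r, eyes, workorder gives the robot as it stands.
- The arm moves only by the tool step_arm, never from a script. Its argument "plan" is a list of rows, each a list of 5 numbers: the shift along the tool's x, y, z each as a share of 25 cm, from -1 to 1, then the turn about the tool's z as a share of 60 degrees, from -1 to 1, then the finger opening in mm, from 0 to 87.6. In form: [[x, y, z, turn, jaw], ...]. A call has 1 to 12 rows; each row is the pose to reach, as a shift and turn from the pose commanded when the call began, along the tool's axes at that moment; what a row does not reach only later rows make up. A row lasts 1/12 s, in which the tool goes at most 41.7 mm and 7.16 degrees, less where a joint would pass 70% of its speed; a pose out of reach is approached as far as the arm can. A call with a number of a shift or a turn outside -1 to 1 is refused whole. A call with a gripper value outside its range is refused whole. The fingers move at their own pace and stop on an object; "newtons" is the grip in N (left out, the last holds). Time passes only in rows, so rows that repeat a pose let the fingers close. It gives the time, the measured TCP pose, the force, the opening and the grip force at its end, in the units of the state.
- r.get_state(): the state, without advancing time (a new reading comes with each control period).
- eyes.capture(name): name is "scene" or "top" or "wrist"; returns the picture (420x560x3 uint8, red, green, blue); there is no depth.
- eyes.camera_model(name): a dict with "fov_y" (degrees; the focal length in pixels is half the picture's height over the tangent of half this angle, whatever the lens; pixels are square), "cx", "cy" (the principal point, pixels), "world_to_cam" (4x4, takes a point from world to camera coordinates); the wrist camera has in their place "hand_eye" (4x4, takes a point from camera to tool coordinates, whose origin is the TCP and whose axes are the flange's). Camera axes: x right, y up, looking along -z (the intrinsics and any distortion apply to the point x, -y, -z); pixel columns grow to the right and rows downward; lengths in m; the calibration is good to about 2 mm. A picture is of the moment at which its call begins: read the wrist's pose just before it. camera_model takes no time and is no camera call.
- workorder.close_job(): hands the job in; it is judged then, once.
The state is a dict: "time_s": time; "joints": joint angles; "qd": joint speeds; "joint_torque": joint torques, N m; "tcp_pos": TCP position; "eef_rot": TCP orientation; "contact_force": force on the tool from outside, world axes, zero at the start; "moment": the same for the moment, N m; "gripper_width": finger opening in m; "gripper_force": force on a finger pad.
Only numpy, scipy, OpenCV 4.12 (cv2) and the standard library are available. Lean on these libraries where they do the work, as an engineer would, in place of code of your own. Each camera call takes 0.05 s, during which the arm holds its last target. There are 200 camera calls.

## Working session

There is one attempt and no reset: what is moved stays moved. The work goes in short steps, Python scripts to look and compute and a tool call to move; the robot and the scene stay as the last step left them, time stands still between calls to the robot, and variables do not carry over. Pictures are saved under pics/ and viewed, at most 10 in all, crops included, and the job is handed in when it is done.

Besides the shell and the picture viewer there is one more tool, called after ">>>" as name([rows], argument=value, ...), one row to a line, values as JSON. step_arm: Moves the arm, as the interface text tells. Its arguments: {"type":"object","properties":{"plan":{"type":"array"},"newtons":{"type":"number"}},"required":["plan"]}

```bash
mkdir -p pics; ls; python3 - <<'E'
from plant import r, eyes, workorder
import cv2,json
print(r.get_state())
for n in("scene","top"):
    im=eyes.capture(n); cv2.imwrite(f"pics/{n}0.png",im[:,:,::-1]); print(n,eyes.camera_model(n))
print(eyes.camera_model("wrist"))
E
```

```text
pics
{'time_s': 0.0, 'joints': array([-5.06453943e+01,  2.05902934e+01,  6.31895194e-01, -2.07078468e-02,
       -7.01350551e+01, -1.65067724e+01]), 'qd': array([-0.12242828,  0.05189341, -0.01466431,  0.16548979,  0.00267704,
       -0.06111152]), 'joint_torque': array([ 7.97143207e-05, -5.82714200e+01,  2.93051541e+01,  6.99694142e+00,
        6.72103168e-03, -1.69092427e-04]), 'tcp_pos': array([ 0.26185105, -0.62154981,  0.20141949]), 'eef_rot': array([ 1.79904867e+02, -7.89113345e-03, -1.57159213e+02]), 'contact_force': array([ 0.14876001,  0.64021011, -0.22900582]), 'moment': array([-0.0120236 ,  0.02522334,  0.07104528]), 'gripper_force': 0.0, 'gripper_width': 0.08744265532422046}
scene {'fov_y': 52.12814453751504, 'cx': 278.9550742903287, 'cy': 206.189284343967, 'world_to_cam': array([[ 0.65253801,  0.75742317, -0.02245635, -0.28482521],
       [-0.4184885 ,  0.384927  ,  0.82261691,  0.11667237],
       [ 0.63171316, -0.52739108,  0.56815238, -1.34788429],
       [ 0.        ,  0.        ,  0.        ,  1.        ]])}
top {'fov_y': 52.87864478441263, 'cx': 285.4531590269819, 'cy': 207.7660379069027, 'world_to_cam': array([[ 0.02110515, -0.99969405, -0.01289846, -0.00132018],
       [ 0.99384512,  0.01957485,  0.10903531, -0.47599481],
       [-0.10874947, -0.01512028,  0.99395419, -0.96892769],
       [ 0.        ,  0.        ,  0.        ,  1.        ]])}
{'fov_y': 66.88251691789502, 'cx': 282.79892126997976, 'cy': 211.9289893203061, 'hand_eye': array([[ 1.11265576e-03,  9.58581759e-01,  2.84815333e-01,
         7.80102302e-02],
       [ 9.99999239e-01, -9.14526176e-04, -8.28630969e-04,
        -1.89225585e-04],
       [-5.33839454e-04,  2.84816038e-01, -9.58582046e-01,
        -1.83234420e-01],
       [ 0.00000000e+00,  0.00000000e+00,  0.00000000e+00,
         1.00000000e+00]])}
```

View pics/top0.png

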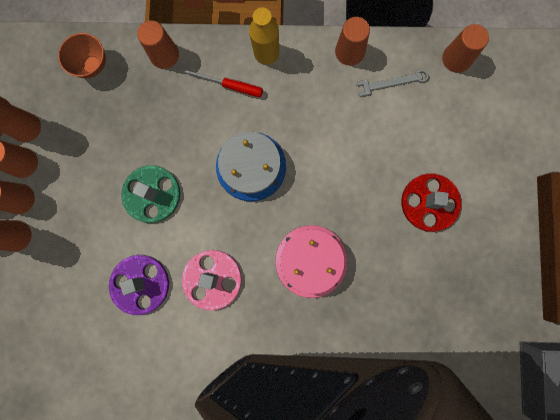

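View pics/scene0.png

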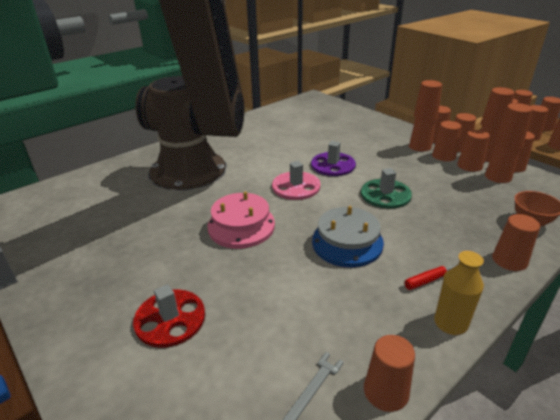

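```bash
cat > h.py <<'E'
import numpy as np,cv2
from plant import r,eyes,workorder
def cam(n):
    m=eyes.camera_model(n)
    if "world_to_cam" in m: W=m["world_to_cam"]
    else:
        from scipy.spatial.transform import Rotation as R
        s=r.get_state();T=np.eye(4);T[:3,:3]=R.from_euler("xyz",s["eef_rot"],degrees=True).as_matrix();T[:3,3]=s["tcp_pos"]
        W=np.linalg.inv(T@m["hand_eye"])
    f=210/np.tan(np.radians(m["fov_y"]/2))
    K=np.array([[f,0,m["cx"]],[0,f,m["cy"]],[0,0,1]])
    return K@np.diag([1,-1,-1])@W[:3]
def H(P,z): return np.c_[P[:,0],P[:,1],P[:,2]*z+P[:,3]]   # plane z: (x,y,1)->pixel
def unproj(P,uv,z):
    return cv2.perspectiveTransform(np.float64(uv).reshape(-1,1,2),np.linalg.inv(H(P,z)))[:,0]
def rect(im,P,c,z,half=.1,mm=.5):
    n=int(2*half*1000/mm); s=mm/1000  # row grows with -x, column with -y (as the top view)
    A=np.array([[0,-s,c[0]+half],[-s,0,c[1]+half],[0,0,1]])
    return cv2.warpPerspective(im,H(P,z)@A,(n,n),flags=cv2.WARP_INVERSE_MAP|cv2.INTER_LINEAR),A
E
python3 - <<'E'
from h import *
im=cv2.imread("pics/top0.png");P=cam("top")
out=[]
for nm,px,z in(("green",(151,194),.014),("head",(250,164),.06),("red",(432,202),.014)):
    c=unproj(P,px,z)[0];R,A=rect(im,P,c,z)
    hsv=cv2.cvtColor(R,cv2.COLOR_BGR2HSV);h,s,v=cv2.split(hsv)
    if nm=="head":
        m=((s<60)&(v>90)).astype(np.uint8)
    elif nm=="green": m=((h>65)&(h<95)&(s>80)).astype(np.uint8)
    else: m=(((h<8)|(h>172))&(s>150)).astype(np.uint8)
    m=cv2.morphologyEx(m,cv2.MORPH_OPEN,np.ones((5,5)))
    cs,_=cv2.findContours(m,cv2.RETR_EXTERNAL,cv2.CHAIN_APPROX_NONE)
    b=cv2.convexHull(max(cs,key=cv2.contourArea))
    e=cv2.fitEllipse(b);w=A@[*e[0],1]
    print(nm,c,"fit",w[:2],"diam mm",np.array(e[1])*.5, "reach",np.hypot(*w[:2]))
    out.append(R)
    if nm=="head":
        P2=rect(im,P,c,.082);hs=cv2.cvtColor(P2[0],cv2.COLOR_BGR2HSV)
        mm=((hs[...,0]>10)&(hs[...,0]<30)&(hs[...,1]>110)).astype(np.uint8)
        n,l,st,ce=cv2.connectedComponentsWithStats(mm)
        for i in range(1,n):
            if st[i,4]>60: print(" brass",st[i],(A@[*ce[i],1])[:2])
cv2.imwrite("pics/crop.png",np.hstack([cv2.resize(o,(400,400)) for o in out[:2]]))
E
```

```text
green [0.50414683 0.33234533] fit [0.50507424 0.3342513 ] diam mm [137.90571594 141.34274292] reach 0.6056599039475659Traceback (most recent call last):
  File "<stdin>", line 14, in <module>
cv2.error: OpenCV(4.12.0) /io/opencv/modules/imgproc/src/shapedescr.cpp:361: error: (-201:Incorrect size of input array) There should be at least 5 points to fit the ellipse in function 'fitEllipseNoDirect'
```

```bash
python3 - <<'E'
from h import *
im=cv2.imread("pics/top0.png");P=cam("top")
c=unproj(P,(151,194),.014)[0];G,A=rect(im,P,c,.014)
c=unproj(P,(250,164),.06)[0];Hd,A=rect(im,P,c,.06)
print("head guess",c,"steel",cv2.cvtColor(Hd,cv2.COLOR_BGR2HSV)[200,170:240:20])
P2,A=rect(im,P,c,.076);hs=cv2.cvtColor(P2,cv2.COLOR_BGR2HSV)
mm=((hs[...,0]>8)&(hs[...,0]<32)&(hs[...,1]>90)).astype(np.uint8)
n,l,st,ce=cv2.connectedComponentsWithStats(mm);q=[]
for i in range(1,n):
    if st[i,4]>60: w=(A@[*ce[i],1])[:2];q.append(w);print(" brass",st[i],w)
from itertools import combinations
q=np.array(q)
for t in combinations(q,3):
    o=np.mean(t,0);d=np.array(t)-o;print(o,np.hypot(*d.T),np.degrees(np.arctan2(d[:,1],d[:,0])))
cv2.imwrite("pics/crop.png",np.hstack([cv2.resize(o,(400,400)) for o in (G,Hd)]))
cr=unproj(P,(432,202),.014)[0];print("red",cr)
E
```

```text
head guess [0.57200212 0.09167927] steel [[ 60   6 139]
 [ 40   6 139]
 [ 60   6 139]
 [ 60   6 138]]
 brass [166  93  27  32 603] [0.61764474 0.10227877]
 brass [260 204  27  28 564] [0.56295513 0.05500551]
 brass [118 232  28  28 571] [0.54921578 0.12610659]
[0.57660522 0.09446363] [0.04177701 0.04175246 0.04185043] [  10.78173268 -109.0824775   130.87872554]
red [ 0.49788682 -0.33950196]
```

View pics/crop.png

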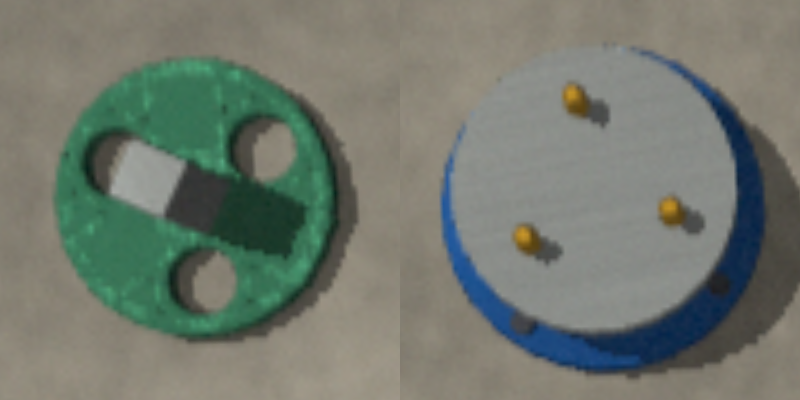

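The left crop shows the green plate with exactly three windows, at crop (118,162), (264,148) and (202,280), and its bright boss leaning to upper left. The right crop shows the blue-footed head with a steel face and pins at (575,100), (671,211) and (526,239).

Candidates in the top view:
- **Plates:** green three-window (151,194), pink (211,280), purple (139,284), red four-window (432,202). I choose green.
- **Heads:** blue (250,164), pink (311,261). I choose blue.

Plate centre is (0.505, 0.334) with yaw about 65°. Head centre is (0.5766, 0.0945) with yaw 10.9°.

```bash
cat >> h.py <<'E'
def go(x,y,z,yaw=None,s=None):
    from scipy.spatial.transform import Rotation as R
    s=s or r.get_state();M=R.from_euler("xyz",[180,0,s["eef_rot"][2]],degrees=True)
    d=M.inv().apply(np.array([x,y,z])-s["tcp_pos"])/.25
    t=0 if yaw is None else -((yaw-s["eef_rot"][2]+180)%360-180)/60
    print(np.round(d,3),"turn",round(t,3),"rows",np.linalg.norm(d)*.25/.0417,abs(t)*60/7.16)
E
python3 - <<'E'
from h import *
s=r.get_state()
p=[(.45,-.4,.2),(.55,-.12,.2),(.56,.12,.2),(.505,.334,.17)]
for q in p:
    go(*q,s=s);s["tcp_pos"]=np.array(q)
E
```

```text
[-1.038  0.525  0.006] turn 0 rows 6.970781326139204 0.0
[-0.803  0.877  0.   ] turn 0 rows 7.130008991519668 0.0
[-0.41   0.869  0.   ] turn 0 rows 5.760389520126768 0.0
[-0.13   0.874  0.12 ] turn 0 rows 5.347291656086625 0.0
```

>>> step_arm([
  [-1, 0.52, 0, 0, 87],
  [-1, 0.52, 0, 0, 87],
  [-1, 0.52, 0, 0, 87],
  [-1, 0.52, 0, 0, 87],
  [-1, 0.52, 0, 0, 87],
  [-1, 0.52, 0, 0, 87],
  [-1, 0.52, 0, 0, 87],
  [-1, 0.52, 0, 0, 87],
])

```text
time_s: 0.77
tcp_pos: [0.4451, -0.4013, 0.2022]
eef_rot: [180.0, 0.0, -156.9]
contact_force: [-0.8, 0.0, 0.4]
gripper_width: 0.0867
gripper_force: 0.0
```

>>> step_arm([
  [-0.8, 0.88, 0, 0, 87],
  [-0.8, 0.88, 0, 0, 87],
  [-0.8, 0.88, 0, 0, 87],
  [-0.8, 0.88, 0, 0, 87],
  [-0.8, 0.88, 0, 0, 87],
  [-0.8, 0.88, 0, 0, 87],
  [-0.8, 0.88, 0, 0, 87],
  [-0.8, 0.88, 0, 0, 87],
])

```text
time_s: 1.43
tcp_pos: [0.5425, -0.1201, 0.2022]
eef_rot: [180.0, 0.0, -156.9]
contact_force: [-1.1, -0.9, -0.3]
gripper_width: 0.0867
gripper_force: 0.0
```

>>> step_arm([
  [-0.41, 0.87, 0, 0, 87],
  [-0.41, 0.87, 0, 0, 87],
  [-0.41, 0.87, 0, 0, 87],
  [-0.41, 0.87, 0, 0, 87],
  [-0.41, 0.87, 0, 0, 87],
  [-0.41, 0.87, 0, 0, 87],
  [-0.41, 0.87, 0, 0, 87],
])

```text
time_s: 2.02
tcp_pos: [0.5511, 0.1201, 0.2019]
eef_rot: [180.0, 0.0, -156.9]
contact_force: [-0.0, -0.2, 0.3]
gripper_width: 0.0868
gripper_force: 0.0
```

```bash
python3 - <<'E'
from h import *
s=r.get_state();print(s["time_s"],s["tcp_pos"],s["eef_rot"],s["joints"])
go(.505,.334,.17,-115)
E
```

```text
2.0167 [0.55112586 0.12006263 0.2018579 ] [ 1.79977174e+02  7.96773350e-03 -1.56939252e+02] [ 3.21529975e+01  1.01620563e+01 -1.35986153e+01 -2.32529895e-02
 -6.62278554e+01 -9.90828771e+01]
[-0.165  0.86   0.127] turn -0.699 rows 5.3035955872870675 5.857437479059608
```

>>> step_arm([
  [-0.165, 0.86, 0.05, -0.7, 75],
  [-0.165, 0.86, 0.05, -0.7, 75],
  [-0.165, 0.86, 0.05, -0.7, 75],
  [-0.165, 0.86, 0.05, -0.7, 75],
  [-0.165, 0.86, 0.05, -0.7, 75],
  [-0.165, 0.86, 0.05, -0.7, 75],
  [-0.165, 0.86, 0.05, -0.7, 75],
  [-0.165, 0.86, 0.05, -0.7, 75],
])

```text
time_s: 2.68
tcp_pos: [0.505, 0.3298, 0.1892]
eef_rot: [180.0, -0.1, -115.2]
contact_force: [-0.0, 0.7, -0.1]
gripper_width: 0.0748
gripper_force: 0.0
```

```bash
python3 - <<'E'
from h import *
P=cam("wrist");im=eyes.capture("wrist")[:,:,::-1].copy()
s=r.get_state();print(s["tcp_pos"],s["eef_rot"])
from scipy.spatial.transform import Rotation as R
# overlay of the model at the estimate
def pr(X): v=P@np.append(X,1);return tuple(int(round(k)) for k in v[:2]/v[2])
c=np.array([.505,.334]);y=np.radians(65)
def poly(pts,col): cv2.polylines(im,[np.array([pr(p) for p in pts])],True,col,1)
a=np.linspace(0,2*np.pi,60)
poly([(c[0]+.07*np.cos(t),c[1]+.07*np.sin(t),.014) for t in a],(0,0,255))
for k in range(3):
    w=c+.042*np.array([np.cos(y+k*2.0944),np.sin(y+k*2.0944)])
    poly([(w[0]+.017*np.cos(t),w[1]+.017*np.sin(t),.014) for t in a],(0,0,255))
q=np.array([[1,1],[-1,1],[-1,-1],[1,-1]])*.015@np.array([[np.cos(y),np.sin(y)],[-np.sin(y),np.cos(y)]])+c
poly([(*p,.078) for p in q],(255,0,255))
cv2.imwrite("pics/w1.png",im);go(.505,.334,.031,-115)
E
```

```text
[0.50522425 0.32901675 0.1893913 ] [ 1.79980756e+02 -6.65986434e-02 -1.15269733e+02]
[-0.018  0.009  0.634] turn -0.004 rows 3.8002356949395555 0.037672172757303016
```

View pics/w1.png

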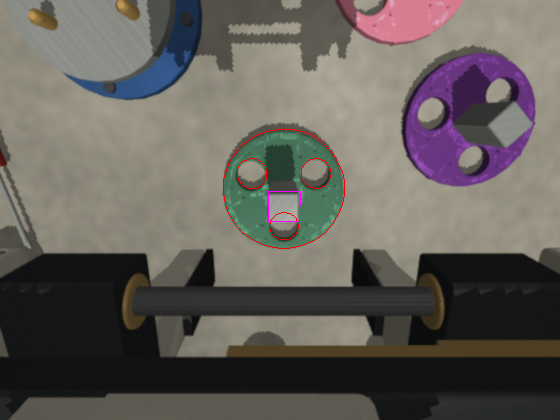

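The wrist view shows the overlay lying on the green plate's rim, its windows at (251,173), (315,173) and (284,226), and the boss top at (284,206). So the estimate holds, and I descend and grip.

>>> step_arm([
  [-0.018, 0.009, 0.4, 0, 75],
  [-0.018, 0.009, 0.4, 0, 75],
  [-0.018, 0.009, 0.4, 0, 75],
  [-0.018, 0.009, 0.52, 0, 75],
  [-0.018, 0.009, 0.58, 0, 75],
  [-0.018, 0.009, 0.634, 0, 75],
  [-0.018, 0.009, 0.634, 0, 75],
  [-0.018, 0.009, 0.634, 0, 75],
])

```text
time_s: 3.4
tcp_pos: [0.5056, 0.3331, 0.0312]
eef_rot: [180.0, -0.1, -115.3]
contact_force: [-0.2, 0.3, 0.1]
gripper_width: 0.0751
gripper_force: 0.0
```

>>> step_arm([
  [0, 0, 0, 0, 20],
  [0, 0, 0, 0, 20],
  [0, 0, 0, 0, 20],
  [0, 0, 0, 0, 20],
  [0, 0, 0, 0, 20],
  [0, 0, 0, 0, 20],
  [0, 0, 0, 0, 20],
  [0, 0, 0, 0, 20],
  [0, 0, 0, 0, 20],
  [0, 0, 0, 0, 20],
], newtons=40)

```text
time_s: 4.23
tcp_pos: [0.5055, 0.3347, 0.0316]
eef_rot: [-180.0, 0.0, -115.1]
contact_force: [1.3, -1.1, 1.3]
gripper_width: 0.0298
gripper_force: 40.0
```

>>> step_arm([
  [0, 0, -0.1, 0, 20],
  [0, 0, -0.25, 0, 20],
  [0, 0, -0.4, 0, 20],
  [0, 0, -0.55, 0, 20],
  [0, 0, -0.55, 0, 20],
  [0, 0, -0.55, 0, 20],
])

```text
time_s: 4.73
tcp_pos: [0.5053, 0.3355, 0.1703]
eef_rot: [180.0, 0.2, -115.2]
contact_force: [-0.7, -0.7, -8.6]
gripper_width: 0.0294
gripper_force: 39.9
```

```bash
python3 - <<'E'
from h import *
s=r.get_state();print(s["tcp_pos"],s["eef_rot"],s["contact_force"],s["gripper_width"])
go(.5766,.0945,.161,-115.1-54.1)
E
```

```text
[0.50534278 0.33554468 0.17025495] [ 179.99107604    0.20106294 -115.17366463] [-0.73143006 -0.72099457 -8.56925886] 0.029381095218862546
[ 0.751 -0.668  0.037] turn 0.9 rows 6.031820319499424 7.545577565407417
```

>>> step_arm([
  [0.075, -0.067, 0, 0.09, 20],
  [0.15, -0.134, 0, 0.18, 20],
  [0.24, -0.214, 0, 0.28, 20],
  [0.33, -0.294, 0, 0.38, 20],
  [0.42, -0.374, 0, 0.48, 20],
  [0.51, -0.454, 0, 0.58, 20],
  [0.59, -0.53, 0, 0.68, 20],
  [0.66, -0.59, 0, 0.78, 20],
  [0.71, -0.63, 0, 0.86, 20],
  [0.751, -0.668, 0, 0.9, 20],
  [0.751, -0.668, 0, 0.9, 20],
  [0.751, -0.668, 0, 0.9, 20],
])

```text
time_s: 5.73
tcp_pos: [0.5757, 0.093, 0.1669]
eef_rot: [-180.0, -0.2, -169.2]
contact_force: [-0.8, 0.3, -6.5]
gripper_width: 0.0299
gripper_force: 39.9
```

```bash
python3 - <<'E'
from h import *
s=r.get_state();print(s["tcp_pos"],s["eef_rot"],s["contact_force"],s["gripper_width"])
go(.5766,.0945,.093,-169.2)
P=cam("wrist");W=eyes.capture("wrist")[:,:,::-1].copy()
T=eyes.capture("scene")[:,:,::-1].copy();PT=cam("scene")
c=s["tcp_pos"][:2];y=np.radians(65-54.1);zt=s["tcp_pos"][2]-.031+.014
def dr(im,P,c,y,rr,ra,z,col):
    for k in range(3):
        w=c+rr*np.array([np.cos(y+k*2.0944),np.sin(y+k*2.0944)])
        q=[P@[w[0]+ra*np.cos(t),w[1]+ra*np.sin(t),z,1] for t in np.linspace(0,6.28,50)]
        cv2.polylines(im,[np.int32([v[:2]/v[2] for v in q])],True,col,1)
for im,p in((W,P),(T,PT)):
    dr(im,p,c,y,.042,.017,zt,(0,0,255)); dr(im,p,np.array([.5766,.0945]),np.radians(10.9),.042,.006,.076,(255,0,255))
cv2.imwrite("pics/w2.png",np.hstack([W[60:380,80:480],T[120:280,250:450].repeat(2,0).repeat(2,1)]))
E
```

```text
[0.57569136 0.0929769  0.16694645] [-179.99302389   -0.18375481 -169.1628707 ] [-0.83597313  0.34721458 -6.52382292] 0.029904791099484667
[-0.005  0.005  0.296] turn 0.001 rows 1.77380617173608 0.0051856564293568455
```

View pics/w2.png

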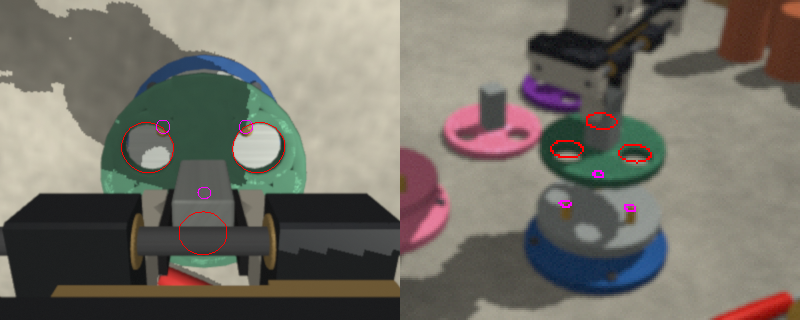

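Left crop (wrist): both visible windows, at (148,147) and (258,147), sit where the model puts them, and the pins line up below. Right crop (scene): the pins match their markers at (565,204) and (629,208). Lowering now.

>>> step_arm([
  [-0.005, 0.005, 0.08, 0, 20],
  [-0.005, 0.005, 0.14, 0, 20],
  [-0.005, 0.005, 0.18, 0, 20],
  [-0.005, 0.005, 0.21, 0, 20],
  [-0.005, 0.005, 0.235, 0, 20],
  [-0.005, 0.005, 0.255, 0, 20],
  [-0.005, 0.005, 0.27, 0, 20],
  [-0.005, 0.005, 0.28, 0, 20],
  [-0.005, 0.005, 0.29, 0, 20],
  [-0.005, 0.005, 0.298, 0, 20],
  [-0.005, 0.005, 0.298, 0, 20],
])

```text
time_s: 6.75
tcp_pos: [0.5776, 0.0951, 0.0942]
eef_rot: [180.0, -0.0, -169.2]
contact_force: [-0.3, -0.8, -6.5]
gripper_width: 0.0295
gripper_force: 39.9
```

Still hanging at full weight (6.5 N), so a little further in small steps.

>>> step_arm([
  [0, 0, 0.004, 0, 20],
  [0, 0, 0.008, 0, 20],
  [0, 0, 0.01, 0, 20],
  [0, 0, 0.01, 0, 20],
  [0, 0, 0.01, 0, 20],
])

```text
time_s: 7.17
tcp_pos: [0.5776, 0.0952, 0.0919]
eef_rot: [180.0, 0.0, -169.2]
contact_force: [0.0, -1.3, -6.8]
gripper_width: 0.0296
gripper_force: 39.9
```

>>> step_arm([
  [0, 0, 0.002, 0, 20],
  [0, 0, 0.004, 0, 20],
  [0, 0, 0.006, 0, 20],
  [0, 0, 0.006, 0, 20],
  [0, 0, 0.006, 0, 20],
])

```text
time_s: 7.58
tcp_pos: [0.5778, 0.0954, 0.0915]
eef_rot: [-180.0, 0.1, -169.1]
contact_force: [-5.4, 1.5, 5.7]
gripper_width: 0.0298
gripper_force: 39.9
```

Contact at the expected height: the force rose by 12 N at TCP z 0.0915. Releasing.

>>> step_arm([
  [0, 0, 0, 0, 60],
  [0, 0, 0, 0, 60],
  [0, 0, 0, 0, 60],
  [0, 0, 0, 0, 60],
  [0, 0, 0, 0, 60],
  [0, 0, 0, 0, 60],
  [0, 0, -0.05, 0, 60],
  [0, 0, -0.15, 0, 60],
  [0, 0, -0.3, 0, 60],
  [0, 0, -0.45, 0, 60],
  [0, 0, -0.55, 0, 60],
  [0, 0, -0.55, 0, 60],
])

```text
time_s: 8.58
tcp_pos: [0.5807, 0.0959, 0.2346]
eef_rot: [179.9, 0.6, -169.1]
contact_force: [1.5, -0.1, 0.0]
gripper_width: 0.0599
gripper_force: 0.0
```

```bash
python3 - <<'E'
from h import *
s=r.get_state();print(s["time_s"],s["tcp_pos"],s["contact_force"],s["gripper_width"])
W=eyes.capture("wrist")[:,:,::-1];T=eyes.capture("scene")[:,:,::-1]
cv2.imwrite("pics/w3.png",np.hstack([W[20:340,80:480],T[120:280,250:450].repeat(2,0).repeat(2,1)]))
E
```

```text
8.5833 [0.58068182 0.09586647 0.23456185] [ 1.47950355 -0.13187652  0.01539813] 0.059938379134711506
```

View pics/w3.png

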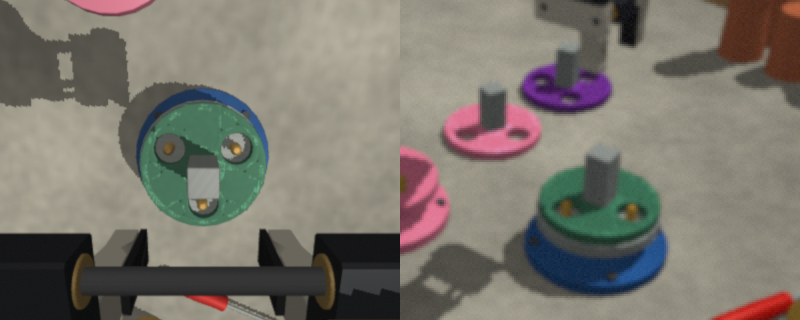

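The plate lies flat on the steel face, with pins showing in all three windows at crop (168,149), (236,150) and (203,205). The gripper is clear of it.

```bash
python3 -c "
from plant import workorder
print(workorder.close_job())"
```

```text
the job is handed in; nothing more can be done
None
```

The green three-window plate lies flat on the blue head's steel face with all three pins through its windows, the gripper is clear, the red plate was not touched, and the job was handed in at about 9 s (no verdict was returned).

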